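Shut and lock the dough press

ROBOT

A 6-joint arm with a two-finger parallel gripper is mounted at the origin on the work surface; the furniture and walls round the work are solid. World frame = base frame: x ahead of the robot, y to its left, z up, the work surface at z = 0. Lengths are in m, angles in rad, forces in N, time in s.
With the tool pointing down it reaches from about 0.325 to 0.9 m from the base axis. Payload 6.1 kg.
Tool frame: the origin (TCP) lies between the finger pads; the fingertips stand 11 mm ahead of it and the grasp point (between the pads) lies 8 mm behind it; z points along the fingers, y is the line along which they close (so a half turn about z gives the same grasp; the last joint's range is limited). The gripper opens to 87 mm and grips with 3 to 60 N. Pads are 19 mm wide; open, the fingers measure 117 mm over their backs; the gripper's body (75 mm by 190 mm) begins 51 mm behind the grasp point.
Start: joints at [-1.413, 0.22, 1.526, -0, 1.395, -0.126], TCP at [0.175, -0.6, 0.234] pointing down, gripper open.
Joint ranges: [-2.98, 2.98], [-0.91, 2.08], [0.09, 2.57], [-1.24, 4.39], [0.2, 2.65], [-2.68, 2.68]. Speed limits (rad/s): [2.57, 2.57, 3.01, 3.14, 3.14, 3.14].

INTERFACE

Orientations are given as a unit quaternion [w, x, y, z].
In Python, from station import bot gives the robot as it stands.
- The arm moves only by the tool move_arm, never from a script. Its argument "series" is a list that holds one entry, the list of rows, each a list of 7 numbers: the turn, a rotation vector about the tool's x, y, z in rad, then the shift along the tool's x, y, z in mm, then the closure, from 0 (fully open) to 1 (shut). In form: [[[rx, ry, rz, tx, ty, tz, jaw], ...]]. A call has 1 to 12 rows; each row is the pose to reach, as a shift and turn from the pose commanded when the call began, along the tool's axes at that moment; what a row does not reach only later rows make up. A row lasts 1/10 s, in which the tool goes at most 50 mm and 8.59 degrees, less where a joint would pass 70% of its speed; a pose out of reach is approached as far as the arm can. A call with a gripper value outside its range is refused whole. The fingers move at their own pace and stop on an object; "newtons" is the grip in N (left out, the last holds). Time passes only in rows, so rows that repeat a pose let the fingers close. It gives the time, the measured TCP pose, the force, the opening and the grip force at its end, in the units of the state.
- bot.observe(): the state, without advancing time (a new reading comes with each control period).
- bot.camera(name): name is "scene" or "side" or "wrist"; returns a dict with "color" (480x640x3 uint8, blue, green, red), "z_map" (480x640 float32, m along the optical axis (not along the pixel's ray), 0 where there is no reading), "intrinsics" (3x3 intrinsics, pixels), "pose" (4x4, takes a point from camera to world coordinates). Camera axes: x right, y down, z forward; pixel columns grow to the right and rows downward; lengths in m; the calibration is good to about 2 mm. A picture is of the moment at which its call begins.
- bot.close_job(): hands the job in; it is judged then, once.
The state is a dict: "clock": time; "q": joint angles; "qvel": joint speeds; "joint_efforts": joint torques, N m; "position": TCP position; "eef_rot": TCP orientation; "force": force on the tool from outside, world axes, zero at the start; "wrist_torque": the same for the moment, N m; "grip_width": opening from 0.0 (shut) to 1.0 (fully open); "finger_force": force on a finger pad.
Only numpy, scipy, OpenCV 4.12 (cv2) and the standard library are available. Lean on these libraries where they do the work, as an engineer would, in place of code of your own. Each camera call takes 0.05 s, during which the arm holds its last target. There are 200 camera calls.

TASK

Close the red dough press for storage by pushing only: push its round upper plate over so that it falls fully shut, then push the upright lever with the wooden cross handle over its dead point until it snaps down flat across the plate and stays locked. Do not lift, tip or shove the press about, and leave the jar, shaker, coupler ring, nozzle, tape and timer round it where they stand.

Things in the scene. Friction and masses are not known exactly. Their poses are not given: they have to be found in the camera images.
- press: dough press: red base 235x180 mm on rubber feet, round aluminium lower plate 170 mm across; loose but heavy (about 4 kg, over 20 N to slide it). Origin: centre of the underside. Its +z is up, +x points to the upper plate's hinge (roughly the robot's left, world +y, within 25 degrees), -x to the lever's pivot (roughly the robot's right).
- plate_hinge (a point): middle of the upper plate's hinge axis, which runs along the press's y: 100 mm along the press's +x from its centre, 38 mm above the worktop
- press_plate (a joint): hinge of the round upper plate (170 mm across, 14 mm thick, 0.4 kg): 0 is shut, flat on the lower plate; grows to 1.95 rad as it opens upward. Starts leaning back beyond upright (1.57), at 1.75 to 1.92. The hinge is a little stiff (0.12 N m) and damped: pushed over to 1.15 rad or less, the plate falls shut by itself in about a second.
- plate_edge (a point): point of the upper plate's rim farthest from its hinge, 185 mm from the hinge axis; about 220 mm above the worktop while the plate stands open
- lever_pivot (a point): middle of the lever's pivot axis, which runs along the press's y: 107 mm along the press's -x from its centre, 60 mm above the worktop
- press_lever (a joint): pivot of the steel lever: 0 is open, as it starts, standing up and leaning out, away from the plate; it grows as the lever is pushed over; 1.9 rad is locked, flat across the top of the upper plate. A spring holds it at either end. Dead point at about 0.95 rad: until there it resists with up to 0.9 N m (6 N at the handle), beyond it the lever snaps to 1.9 by itself and stays.
- lever_grip (a point): middle of the lever's wooden cross handle, a round bar 20 mm thick, 88 mm long, parallel to the pivot axis, 150 mm from the pivot; the shank below it is a flat steel bar 18 mm wide. The handle's middle is about 200 mm above the worktop while the lever is open, 211 mm at most on its way, 61 mm when locked.
- vanilla_jar: glass spice jar with green label and dark cap, 44 mm across, 105 mm high, standing behind the press; loose bystander, not to be disturbed. Origin: centre of its underside.
- sugar_shaker: clear shaker with grey domed cap, 44 mm across, 90 mm high, standing to the right; loose bystander, not to be disturbed. Origin: centre of its underside.
- coupler: blue ribbed plastic coupler ring, 36 mm across, 12 mm high, lying to the right; loose bystander, not to be disturbed. Origin: centre of its underside.
- nozzle: white piping nozzle, a cone 27 mm across and 46 mm high, standing to the left; loose bystander, not to be disturbed. Origin: centre of its underside.
- label_tape: roll of brown tape lying flat, 94 mm across, 25 mm high, near right; loose bystander, not to be disturbed. Origin: centre of its underside.
- timer: white kitchen timer, 66x66x24 mm, near left; loose bystander, not to be disturbed. Origin: centre of its underside.

How it is judged:
On the way, in this order (a step that is already met when the one before it is completed fails the run):
1. the upper plate lies shut on the lower plate, the lever not yet locked (value of joint press_plate below 0.06 rad and value of joint press_lever below 1.4 rad), for 0.2 s.
2. the lever has snapped down and lies locked over the shut plate (value of joint press_plate below 0.06 rad and value of joint press_lever above 1.82 rad), for 0.3 s.
At the end, for the whole second after the job is handed in: The upper plate is shut (within 0.06 rad), the lever is locked flat (within 0.08 rad) and at rest, and the press stands level on the worktop, at rest, within 40 mm of where it was (all of step 2 and angle between press's own z axis and vertical below 0.05 rad and height (world z) of press below 0.006 m and linear speed of press below 0.02 m/s and not (velocity of joint press_lever above 0.1 rad/s) and distance of press from where it was at the start of the episode below 0.04 m); the robot touches nothing.
It fails at once if the dough press is lifted or tipped (height (world z) of press above 0.012 m or angle between press's own z axis and vertical above 0.12 rad).
It fails at once if the dough press is shoved more than 40 mm across the worktop (distance of press from where it was at the start of the episode above 0.04 m).
It fails at once if the lever is pushed past its dead point while the upper plate is still open (value of joint press_lever above 1.1 rad and value of joint press_plate above 0.15 rad).
It fails at once if the jar, shaker, coupler ring, nozzle, tape or timer is moved more than 20 mm or knocked over (distance of any of vanilla_jar, sugar_shaker, coupler, nozzle, label_tape, timer from where it was at the start of the episode above 0.02 m or angle between any of vanilla_jar, sugar_shaker, coupler, nozzle, label_tape, timer's own z axis and vertical above 0.3 rad).
It also fails if it takes over 48 s, if anything falls off the work surface, if the arm or the gripper's body presses on something with over 40 N, if the wrist force passes 120 N, or if a joint passes its speed limit or range.

## Working session

There is one attempt and no reset: what is moved stays moved. The work goes in short steps, Python scripts to look and compute and a tool call to move; the robot and the scene stay as the last step left them, time stands still between calls to the robot, and variables do not carry over. Pictures are saved under pics/ and viewed, at most 10 in all, crops included, and the job is handed in when it is done.

Besides the shell and the picture viewer there is one more tool, called as name([rows], argument=value, ...), one row to a line, values as JSON. move_arm: Moves the arm, as the interface text tells. Its arguments: {"type":"object","properties":{"series":{"type":"array"},"newtons":{"type":"number"}},"required":["series"]}

```bash
mkdir -p pics; cat > h.py <<'E'
import numpy as np, cv2
from station import bot
def grab(n):
    c=bot.camera(n); np.savez(f'{n}.npz',**c); return c
def pts(c):
    z=c['z_map']; K=c['intrinsics']; v,u=np.mgrid[:480,:640]
    P=np.stack([(u-K[0,2])/K[0,0]*z,(v-K[1,2])/K[1,1]*z,z],-1)
    return P@c['pose'][:3,:3].T+c['pose'][:3,3]
E
python3 - <<'E'
from h import *
for n in ('scene','side'):
    c=grab(n); cv2.imwrite(f'pics/{n}1.png',c['color']); print(n,c['pose'].round(2).tolist())
print(bot.observe())
E
```

```text
scene [[-0.82, -0.41, 0.4, -0.11], [-0.57, 0.56, -0.59, 1.03], [0.02, -0.71, -0.7, 1.35], [0.0, 0.0, 0.0, 1.0]]
side [[-1.0, -0.02, -0.02, 0.61], [0.01, 0.49, -0.87, 0.94], [0.03, -0.87, -0.49, 0.65], [0.0, 0.0, 0.0, 1.0]]
{'clock': 0.1, 'q': array([-1.41311396e+00,  2.21156931e-01,  1.52748788e+00, -1.31681331e-05,
        1.39465759e+00, -1.26102810e-01]), 'qvel': array([-2.81058321e-04,  4.00165025e-05, -3.33925906e-03, -6.48124870e-07,
       -9.72300842e-04,  9.48216027e-04]), 'joint_efforts': array([ 4.35575012e-04, -4.95948994e+01, -3.88518012e+01,  7.00553041e-02,
        5.15228952e-02, -4.98457860e-05]), 'position': array([ 0.17490239, -0.59948401,  0.23254529]), 'eef_rot': array([-8.54663988e-04,  9.89949599e-01,  1.41418033e-01, -1.99780932e-05]), 'force': array([ 1.48464012, -0.79529733,  0.78651313]), 'wrist_torque': array([-0.0068749 ,  0.03007355, -0.02040579]), 'finger_force': 0.0, 'grip_width': 1.0000627689675374}
```

View pics/scene1.png

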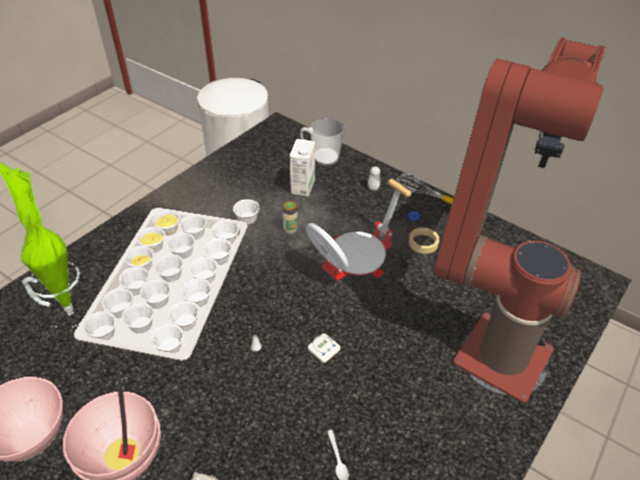

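View pics/side1.png

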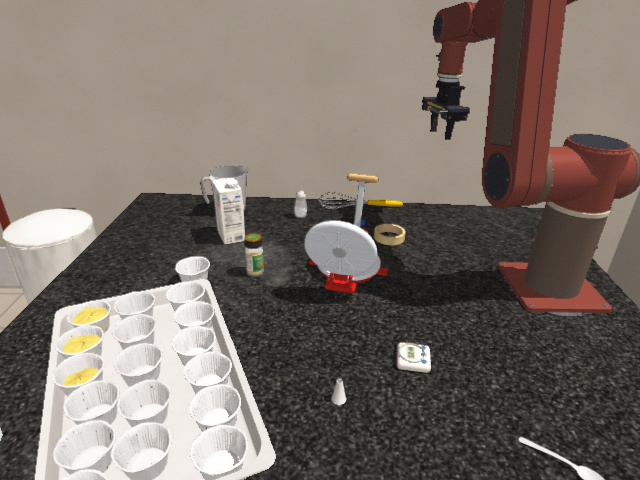

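The scene view shows the open plate at about (327,245), the lever handle at (400,187), the jar at (290,217), the shaker at (374,178), the coupler at (414,215), the tape at (424,240), the timer at (324,347) and the nozzle at (256,342). In the side view the plate's back is at (342,252) and the handle at (362,179).

```bash
python3 - <<'E'
from h import *
for n,boxes in (('scene',dict(jar=(283,200,299,234),shaker=(366,165,383,192),coupler=(407,209,421,221),tape=(408,227,441,253),timer=(308,334,342,362),nozzle=(249,333,263,351),handle=(386,178,413,197),plate=(305,222,349,270))),
  ('side',dict(handle=(345,172,380,184),plate=(303,220,382,284),hingered=(325,275,358,294)))):
    c=dict(np.load(n+'.npz')); W=pts(c); hsv=cv2.cvtColor(c['color'],cv2.COLOR_BGR2HSV)
    for k,(a,b,d,e) in boxes.items():
        w=W[b:e,a:d].reshape(-1,3); h=hsv[b:e,a:d].reshape(-1,3).astype(int)
        m=w[:,2]>0.006
        if k=='handle': m&=(h[:,0]>8)&(h[:,0]<25)&(h[:,1]>90)&(w[:,2]>.15)
        if k=='plate': m&=(h[:,1]<60)&(h[:,2]>90)&(w[:,2]>.06)
        if k=='hingered': m&=(h[:,1]>150)
        q=w[m]; print(n,k,len(q),q.mean(0).round(3),'min',np.percentile(q,3,0).round(3),'max',np.percentile(q,97,0).round(3))
        if k in('handle','plate') :
            u,s,vt=np.linalg.svd(q-q.mean(0),full_matrices=False); print('  axes',vt.round(3).tolist(),(s/len(q)**.5).round(4))
    # red press blobs
    m=((hsv[...,0]<6)|(hsv[...,0]>174))&(hsv[...,1]>200)&(hsv[...,2]>90)
    m&=(W[...,0]>.25)&(W[...,0]<.8)&(abs(W[...,1])<.4)&(W[...,2]<.1)&(W[...,2]>.005)
    N,L,S,C=cv2.connectedComponentsWithStats(m.astype(np.uint8))
    for i in range(1,N):
        if S[i,4]>15: q=W[L==i]; print('red',S[i].tolist(),q.mean(0).round(3),q.min(0).round(3),q.max(0).round(3))
E
```

```text
scene jar 423 [ 0.749 -0.036  0.077] min [ 0.738 -0.068  0.009] max [ 0.781 -0.028  0.11 ]
scene shaker 256 [ 0.641 -0.37   0.065] min [ 0.632 -0.459  0.006] max [ 0.699 -0.368  0.091]
scene coupler 63 [ 0.464 -0.342  0.01 ] min [ 0.446 -0.361  0.006] max [ 0.487 -0.326  0.018]
scene tape 408 [ 0.372 -0.236  0.034] min [ 0.332 -0.297  0.006] max [ 0.421 -0.205  0.032]
scene timer 564 [0.4   0.272 0.022] min [0.37  0.237 0.007] max [0.434 0.3   0.027]
scene nozzle 103 [0.543 0.381 0.05 ] min [0.544 0.349 0.007] max [0.566 0.38  0.048]
scene handle 163 [ 0.466 -0.206  0.222] min [ 0.436 -0.236  0.198] max [ 0.513 -0.207  0.215]
  axes [[-0.33, 0.698, 0.635], [0.924, 0.1, 0.369], [0.195, 0.709, -0.678]] [0.1973 0.0214 0.0055]
scene plate 866 [0.532 0.074 0.164] min [0.468 0.034 0.075] max [0.614 0.087 0.216]
  axes [[-0.394, 0.562, 0.727], [0.859, -0.056, 0.509], [0.326, 0.825, -0.461]] [0.1548 0.043  0.0123]
red [337, 272, 7, 7, 30] [0.51  0.032 0.018] [0.504 0.015 0.011] [0.519 0.046 0.027]
side handle 197 [ 0.478 -0.216  0.206] min [ 0.44  -0.228  0.197] max [ 0.516 -0.204  0.212]
  axes [[-0.969, 0.248, 0.012], [-0.134, -0.564, 0.815], [-0.209, -0.788, -0.58]] [0.0238 0.0052 0.0029]
side plate 3077 [0.547 0.065 0.145] min [0.478 0.034 0.069] max [0.619 0.089 0.211]
  axes [[0.054, 0.806, 0.59], [0.973, -0.175, 0.149], [0.223, 0.566, -0.794]] [0.0814 0.0419 0.0296]
side hingered 458 [0.54  0.032 0.024] min [0.505 0.011 0.009] max [0.574 0.049 0.049]
red [377, 268, 10, 8, 57] [ 0.427 -0.043  0.013] [ 0.416 -0.059  0.007] [ 0.441 -0.03   0.015]
red [325, 273, 45, 20, 452] [0.538 0.03  0.024] [ 0.465 -0.023  0.007] [0.579 0.052 0.054]
```

move_arm([
  [[0, 0, 0, 0, 0, -40, 1], [0, 0, 0, 0, 0, -85, 1], [0, 0, 0, 0, 0, -130, 1], [0, 0, -0.12, 34, -35, -130, 1], [0, 0, -0.24, 68, -70, -130, 1], [0, 0, -0.36, 102, -106, -130, 1], [0, 0, -0.48, 136, -141, -130, 1], [0, 0, -0.6, 170, -176, -130, 1], [0, 0, -0.72, 204, -211, -130, 1], [0, 0, -0.84, 238, -246, -130, 1], [0, 0, -0.96, 272, -282, -130, 1], [0, 0, -1.04, 306, -317, -130, 1]],
])

```text
clock: 1.3
position: [0.3803, -0.208, 0.3633]
eef_rot: [-0.0, 0.788, 0.616, 0.0]
force: [0.5, -0.9, 0.5]
grip_width: 0.032
finger_force: 0.0
```

```bash
cat >> h.py <<'E'
from scipy.spatial.transform import Rotation as R
ux=np.array([.245,.970,0]); uy=np.array([-.970,.245,0]); hinge=np.array([.538,.026,0]); pivot=np.array([.488,-.172,0])
def go(target):
    o=bot.observe(); r=R.from_quat(np.roll(o['eef_rot'],-1))
    yt=-uy if r.as_matrix()[:,1]@uy<0 else uy
    Rt=np.stack([np.cross(yt,[0,0,-1]),yt,[0,0,-1]],1)
    print('t',round(o['clock'],2),'pos',o['position'].round(4),'F',o['force'].round(1))
    print('rotvec',(r.inv()*R.from_matrix(Rt)).as_rotvec().round(3),'shift mm',(r.inv().apply(np.array(target)-o['position'])*1e3).round(0))
E
python3 -c "
from h import *
p=hinge+.13*ux; p[2]=.36; go(p)"
```

```text
t 1.3 pos [ 0.3803 -0.208   0.3633] F [ 0.5 -0.9  0.5]
rotvec [ 0.    -0.     0.004] shift mm [395.  97.   3.]
```

move_arm([
  [[0, 0, 0, 40, 10, 0, 1], [0, 0, 0, 85, 21, 0, 1], [0, 0, 0, 130, 32, 0, 1], [0, 0, 0, 175, 43, 0, 1], [0, 0, 0, 220, 54, 0, 1], [0, 0, 0, 265, 65, 0, 1], [0, 0, 0, 310, 76, 0, 1], [0, 0, 0, 355, 87, 0, 1], [0, 0, 0, 395, 97, 0, 1], [0, 0, 0, 400, 97, 30, 1], [0, 0, 0, 400, 97, 60, 1], [0, 0, 0, 400, 97, 60, 1]],
])

```text
clock: 2.5
position: [0.5691, 0.1544, 0.2976]
eef_rot: [-0.003, 0.788, 0.615, -0.004]
force: [-1.2, -0.1, -0.1]
grip_width: 0.002
finger_force: 0.0
```

```bash
python3 -c "
from h import *
p=hinge+.135*ux; p[2]=.191; go(p)
c=grab('side'); cv2.imwrite('pics/side2.png',c['color'][120:330,220:480].repeat(2,0).repeat(2,1))"
```

```text
t 2.5 pos [0.5691 0.1544 0.2976] F [-1.2 -0.1 -0.1]
rotvec [-0.009  0.004  0.001] shift mm [  3.   2. 107.]
```

View pics/side2.png

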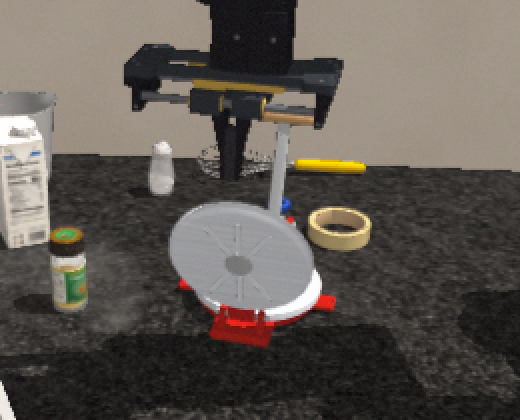

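The closed fingers (crop pixel 232,180) hang behind the plate's middle (240,265). Next I'll go down and push the plate over.

move_arm([
  [[0, 0, 0, 0, 2, 40, 1], [0, 0, 0, 0, 2, 80, 1], [0, 0, 0, 0, 2, 107, 1], [0, 0, 0, 0, 2, 107, 1], [0, 0, 0, -20, 2, 107, 1], [0, 0, 0, -40, 2, 107, 1], [0, 0, 0, -55, 2, 107, 1], [0, 0, 0, -70, 2, 107, 1], [0, 0, 0, -85, 2, 107, 1], [0, 0, 0, -100, 2, 107, 1], [0, 0, 0, -115, 2, 107, 1], [0, 0, 0, -130, 2, 107, 1]],
])

```text
clock: 3.75
position: [0.5417, 0.0265, 0.1966]
eef_rot: [-0.0, 0.789, 0.615, 0.0]
force: [1.7, 2.4, 0.3]
grip_width: 0.011
finger_force: 1.0
```

move_arm([
  [[0, 0, 0, -15, 0, 2, 1], [0, 0, 0, -30, 0, 4, 1], [0, 0, 0, -45, 0, 5, 1], [0, 0, 0, -60, 0, 5, 1], [0, 0, 0, -75, 0, 5, 1], [0, 0, 0, -90, 0, 5, 1], [0, 0, 0, -100, 0, 5, 1], [0, 0, 0, -105, 0, 5, 1], [0, 0, 0, -105, 0, 0, 1], [0, 0, 0, -105, 0, -30, 1], [0, 0, 0, -105, 0, -70, 1], [0, 0, 0, -105, 0, -115, 1]],
])

```text
clock: 4.95
position: [0.5156, -0.0735, 0.3121]
eef_rot: [-0.001, 0.789, 0.615, -0.001]
force: [0.9, -0.0, 0.3]
grip_width: 0.009
finger_force: 0.0
```

```bash
python3 -c "
from h import *
p=pivot-.13*ux; p[2]=.31; go(p)
c=grab('side'); W=pts(c); h=cv2.cvtColor(c['color'],cv2.COLOR_BGR2HSV).astype(int)
m=(h[...,0]>8)&(h[...,0]<25)&(h[...,1]>90)&(W[...,2]>.15)&(W[...,2]<.23)&(abs(W[...,0]-.476)<.08)&(W[...,1]<-.1)&(W[...,1]>-.27)
print(m.sum(),np.median(W[m],0)); cv2.imwrite('pics/side3.png',c['color'][120:330,220:480].repeat(2,0).repeat(2,1))"
```

```text
t 4.95 pos [ 0.5156 -0.0735  0.3121] F [ 0.9 -0.   0.3]
rotvec [-0.002 -0.     0.001] shift mm [-232.   -3.    2.]
195 [ 0.47826434 -0.21604571  0.20635183]
```

View pics/side3.png

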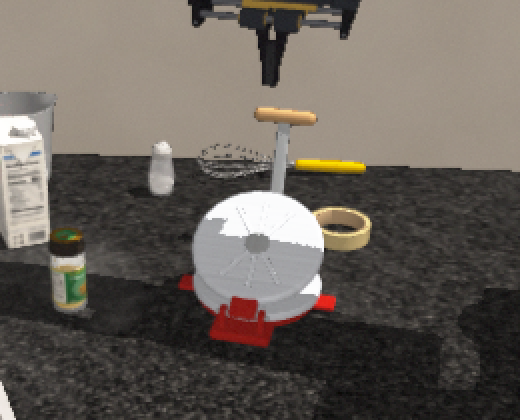

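The plate (crop 258,245) is on its way down and the handle (285,117) hasn't moved. I'll travel over the lever to its outer side.

move_arm([
  [[0, 0, 0, -35, 0, -5, 1], [0, 0, 0, -75, 0, -5, 1], [0, 0, 0, -120, 0, -5, 1], [0, 0, 0, -165, 0, -5, 1], [0, 0, 0, -205, 0, -5, 1], [0, 0, 0, -235, 0, -5, 1], [0, 0, 0, -235, -3, 0, 1], [0, 0, 0, -235, -3, 40, 1], [0, 0, 0, -235, -3, 80, 1], [0, 0, 0, -235, -3, 115, 1], [0, 0, 0, -235, -3, 136, 1], [0, 0, 0, -235, -3, 136, 1]],
])

```text
clock: 6.2
position: [0.4544, -0.2983, 0.1716]
eef_rot: [-0.004, 0.788, 0.615, -0.0]
force: [0.3, 0.9, -0.2]
grip_width: 0.009
finger_force: 0.0
```

```bash
python3 -c "
from h import *
p=pivot+.09*ux; p[2]=.165; go(p)
c=grab('side'); W=pts(c)
q=W[(abs(W[...,0]-.513)<.05)&(abs(W[...,1]+.071)<.04)]; print(len(q),np.percentile(q[:,2],[5,50,95]))
cv2.imwrite('pics/side4.png',c['color'][120:330,220:480].repeat(2,0).repeat(2,1))"
```

```text
t 6.2 pos [ 0.4544 -0.2983  0.1716] F [ 0.3  0.9 -0.2]
rotvec [-0.006 -0.004  0.002] shift mm [221.   2.   7.]
588 [0.04476784 0.04678024 0.0502679 ]
```

View pics/side4.png

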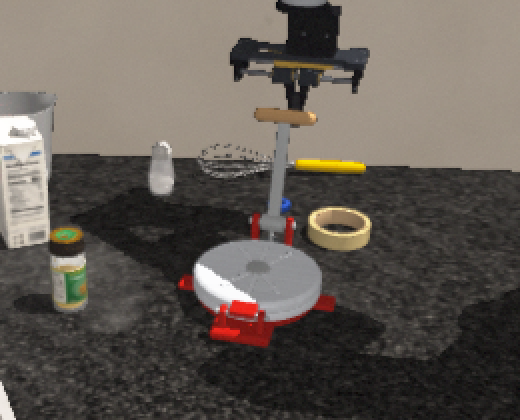

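The plate lies flat at z ≈ 0.047 and the fingers stand behind the handle (crop 293,100). Next I'll push the lever.

move_arm([
  [[0, 0, 0, 20, 2, -2, 1], [0, 0, 0, 40, 2, -2, 1], [0, 0, 0, 55, 2, -2, 1], [0, 0, 0, 70, 2, -2, 1], [0, 0, 0, 85, 2, -2, 1], [0, 0, 0, 100, 2, -2, 1], [0, 0, 0, 115, 2, -1, 1], [0, 0, 0, 130, 2, 0, 1], [0, 0, 0, 145, 2, 1, 1], [0, 0, 0, 155, 2, 2, 1], [0, 0, 0, 165, 2, 3, 1], [0, 0, 0, 175, 2, 5, 1]],
])

```text
clock: 7.45
position: [0.5011, -0.1314, 0.171]
eef_rot: [0.0, 0.789, 0.615, 0.0]
force: [-0.6, -0.5, -0.9]
grip_width: 0.004
finger_force: 0.3
```

move_arm([
  [[0, 0, 0, 12, 0, 2, 1], [0, 0, 0, 24, 0, 4, 1], [0, 0, 0, 36, 0, 6, 1], [0, 0, 0, 48, 0, 6, 1], [0, 0, 0, 58, 0, 6, 1], [0, 0, 0, 58, 0, 0, 1], [0, 0, 0, 45, 0, -20, 1], [0, 0, 0, 30, 0, -60, 1], [0, 0, 0, 30, 0, -105, 1], [0, 0, 0, 30, 0, -150, 1], [0, 0, 0, 30, 0, -190, 1], [0, 0, 0, 30, 0, -190, 1]],
])

```text
clock: 8.65
position: [0.5103, -0.1043, 0.3687]
eef_rot: [0.005, 0.789, 0.614, 0.003]
force: [0.0, -0.7, 0.1]
grip_width: 0.004
finger_force: 0.0
```

```bash
python3 -c "
from h import *
c=grab('side'); W=pts(c); h=cv2.cvtColor(c['color'],cv2.COLOR_BGR2HSV).astype(int)
m=(h[...,0]>8)&(h[...,0]<25)&(h[...,1]>90)&(W[...,2]>.04)&(W[...,2]<.23)&(abs(W[...,0]-.52)<.1)&(W[...,1]<.1)&(W[...,1]>-.27)
print(m.sum(),np.median(W[m],0).round(3), W[m][:,2].max(), 'expect',pivot+.15*ux); print(bot.observe()['clock'],bot.observe()['force'])
cv2.imwrite('pics/side5.png',c['color'][100:330,180:480].repeat(2,0).repeat(2,1))"
```

```text
218 [ 0.526 -0.023  0.067] 0.0733847182597217 expect [ 0.52475 -0.0265   0.     ]
8.7 [-0.43032093  0.67176131 -0.46804666]
```

View pics/side5.png

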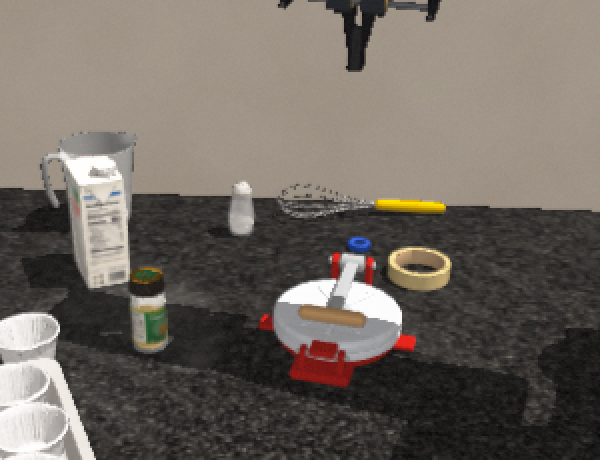

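The lever lies flat across the shut plate, with the handle at (332,317) and z about 0.06. The bystanders haven't moved and the arm is clear, so I'm handing in.

```bash
python3 -c "
from station import bot
print(bot.close_job())"
```

```text
the job is handed in; nothing more can be done
None
```

The press is closed: the upper plate is shut, the lever is snapped down flat across it, the bystanders stand where they were in the last picture, and the job is handed in at about 9 s on the robot's clock (no verdict was returned).

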